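# Stack the glass-offcut trays, turned so that they do not nest

## Robot

A 7-joint arm with a two-finger parallel gripper is mounted at the origin on the work surface. World frame = base frame: x ahead of the robot, y to its left, z up, the work surface at z = 0. Lengths are in m, angles in rad, forces in N, time in s.
With the tool pointing down it reaches from about 0.425 to 0.925 m from the base axis. Payload 6.8 kg.
Tool frame: the origin (TCP) lies on the mounting face of the last link; the fingertips stand 173 mm ahead of it and the grasp point (between the pads) lies 155 mm ahead of it; y points along the fingers, x is the direction in which the jaws open and shut, and the axes are right-handed (so a half turn about y gives the same grasp; the last joint's range is limited). The gripper opens to 85 mm and grips with 20 to 120 N. Pads are 22 mm wide; open, the fingers measure 114 mm over their backs; the gripper's body (76 mm by 85 mm) begins 54 mm behind the grasp point. The pads swing forward as they close: fully open they stand 13 mm farther back than shut.
Start: joints at [1.127, 0.477, 0.022, 1.555, -0.011, 1.109, -0.083], TCP at [0.222, -0.637, 0.405] pointing down, gripper open.
Joint ranges: [-2.96, 2.96], [-0.34, 2.1], [-1.41, 1.46], [0.24, 2.44], [-1.37, 4.51], [0.17, 1.92], [-2.96, 2.96]. Speed limits (rad/s): [2.39, 2.39, 3.14, 3.14, 3.14, 3.14, 3.14].

## Interface

Orientations are given as a rotation vector (axis times angle).
In Python, from bench import r gives the robot as it stands.
- The arm moves only by the tool step_arm, never from a script. Its arguments are lists of equal length, an entry for each row: "xyz": the shift along the tool's x, y, z scaled (see below), a list of three; "rotation": the turn, a rotation vector about the tool's x, y, z scaled (see below), a list of three. A call has 1 to 20 rows; each row is the pose to reach, as a shift and turn from the pose measured when the call began, along the tool's axes at that moment; what a row does not reach only later rows make up. The controller multiplies each number of a shift by 30 cm and each number of a turn by 90 degrees. A row lasts 1/8 s, in which the tool goes at most 62.5 mm and 10.7 degrees, less where a joint would pass 70% of its speed; a pose out of reach is approached as far as the arm can. A call with a number of a shift or a turn outside -1 to 1 is refused whole. A call with a gripper value outside its range is refused whole. "grip" is the closure, from 0 (fully open) to 1 (shut), set as the call begins (left out, the last holds). The fingers move at their own pace and stop on an object; "force" is the grip in N (left out, the last holds). Time passes only in rows, so rows that repeat a pose let the fingers close. It gives the time, the measured TCP pose, the force and the opening at its end, in the units of the state.
- r.get_obs(): the state, without advancing time (a new reading comes with each control period).
- r.grab_frame(name): name is "side" or "top" or "wrist"; returns a dict with "pixels" (384x512x3 uint8, red, green, blue), "fx", "fy", "cx", "cy" (pixels), "position" and "attitude" of the camera in the world; the wrist camera has in their place "mount" (4x4, takes a point from camera to tool coordinates, whose origin is the TCP and whose axes are the tool frame's). Camera axes: x right, y down, z forward; pixel columns grow to the right and rows downward; lengths in m; the calibration is good to about 2 mm. The wrist camera is an equidistant fisheye: a pixel r from the principal point sees the ray r / f radians off the axis. A picture is of the moment at which its call begins: read the wrist's pose just before it. There is no depth.
- r.hand_in(): hands the job in, once; it reports no verdict.
The state is a dict: "clock": time; "joints": joint angles; "qvel": joint speeds; "tau": joint torques, N m; "tcp_pos": TCP position; "orientation": TCP orientation; "contact_force": force on the tool from outside, world axes, zero at the start; "moment": the same for the moment, N m; "grip_width": finger opening in m.
Only numpy, scipy, OpenCV 4.12 (cv2) and the standard library are available. Lean on these libraries where they do the work, as an engineer would, in place of code of your own. Each camera call takes 0.05 s, during which the arm holds its last target.

## Task

Pick up the empty white tray with the handle bar across its middle and put it on top of its twin, the one that holds the glass discs, turned half round with respect to it (its low scoop end over the other's high end), so that its four foot lugs rest on the twin's rim and the two stand stacked, centred and in line, not nested. Set it down gently, do not drop it, and leave the tray with the glass where it stands and the right way up.

Things in the scene. Friction and masses are not known exactly. Their poses are not given: they have to be found in the camera images.
- top_tray: Empty white tray, 0.18 to 0.33 kg, 194 (x) x 136 (y) x 70 mm; origin: centre of underside, z up. Grip its handle: a vertical bar across the middle, 12 mm thick (x), 92 long (y), 32 to 66 mm above the underside, 70 mm clear on both sides; below, it widens to 28 mm at the floor. Not the small shallow white box (115 x 85 x 40, no handle). Stacked, its underside is 70 mm above the other tray's.
- base_tray: Its twin, same sizes, origin and axes, about 0.6 kg with three glass discs lying low in it, free on the table. Both: 13 mm wide flat rims on the long sides, top at 70 mm, cut by 24 mm slots at x = +60 and -26 (down to 36 mm high); four foot lugs, 16 mm wide, 8 high, at the same x, flush with the underside, out to y = +-68. Same way round, lugs enter slots: it nests.
- top_scoop (a point): Middle of the upper edge of the empty tray's scoop end, the low short wall (40 mm high, no rim) at its own +x; the other short end is 70 mm high with a rim. 88 mm along +x from the origin, 40 mm above the underside. Axes as the tray's.
- base_scoop (a point): The same point on the tray with the glass: middle of the upper edge of its low scoop end, 88 mm along its own +x from the origin, 40 mm above its underside. Axes as the tray's.

How it is judged:
By the outcome, as a careful person would: the job done as asked, in the order asked, and still so for the second after the job is handed in, with the robot touching nothing.
It also fails if it takes over 35 s, if anything falls off the work surface, if the arm or the gripper's body presses on something with over 40 N, if the wrist force passes 120 N, or if a joint passes its speed limit or range.

## Working session

There is one attempt and no reset: what is moved stays moved. The work goes in short steps, Python scripts to look and compute and a tool call to move; the robot and the scene stay as the last step left them, time stands still between calls to the robot, and variables do not carry over. Pictures are saved under pics/ and viewed, and the job is handed in when it is done.

Besides the shell and the picture viewer there is one more tool, called after "Request:" as name(argument=value, ...) on one line, values as JSON. step_arm: Moves the arm, as the interface text tells. Its arguments: {"type":"object","properties":{"xyz":{"type":"array"},"rotation":{"type":"array"},"grip":{"type":"number"},"force":{"type":"number"}},"required":["xyz","rotation"]}

```bash
mkdir -p pics; ls; python3 - <<'E'
from bench import r
import cv2
o=r.get_obs()
for k,v in o.items(): print(k,v)
for n in ("side","top","wrist"):
    f=r.grab_frame(n)
    cv2.imwrite(f"pics/{n}0.png",f["pixels"][:,:,::-1])
    print(n,{k:v for k,v in f.items() if k!="pixels"})
E
```

```text
pics
clock 0.0
joints [ 1.12689528  0.477791    0.02233381  1.55645696 -0.01149278  1.10929437
 -0.08312478]
qvel [ 9.07309093e-04 -1.68393399e-03  1.47789872e-03 -8.77691523e-05
  7.73759927e-04  1.17728223e-04  3.00972486e-04]
tau [-4.55990785e-04 -5.96448576e+01  1.60801359e+00 -2.81199825e+01
  1.23815631e-02  9.36603727e-03  2.73036352e-05]
tcp_pos [ 0.22234796 -0.63703244  0.40372909]
orientation [-1.34859322  0.95952531 -0.95694131]
contact_force [-0.03843019  0.21131503  0.324741  ]
moment [-0.00860737  0.04898158  0.01834627]
grip_width 0.08582090426946648
side {'fx': 404.83899967469915, 'fy': 404.83899967469915, 'cx': 257.7714831615711, 'cy': 191.26689124596786, 'position': array([0.52599119, 0.7424598 , 0.55372257]), 'attitude': array([-0.08246833,  2.75242352, -1.43254574])}
top {'fx': 492.62886104042127, 'fy': 492.62886104042127, 'cx': 261.0034620214422, 'cy': 189.08114579994998, 'position': array([ 0.4862492 , -0.00184269,  1.1572515 ]), 'attitude': array([-2.18459388,  2.15201838, -0.05206687])}
wrist {'fx': 297.3186396354542, 'fy': 297.3186396354542, 'cx': 255.30443613187794, 'cy': 195.5451175433694, 'mount': array([[ 9.99999868e-01,  8.34608685e-05,  5.06618534e-04,
        -8.91126762e-04],
       [-4.64199537e-04, -2.74711730e-01,  9.61526521e-01,
         2.86543849e-02],
       [ 2.19423892e-04, -9.61526629e-01, -2.74711655e-01,
         6.91182707e-02],
       [ 0.00000000e+00,  0.00000000e+00,  0.00000000e+00,
         1.00000000e+00]])}
```

View pics/top0.png

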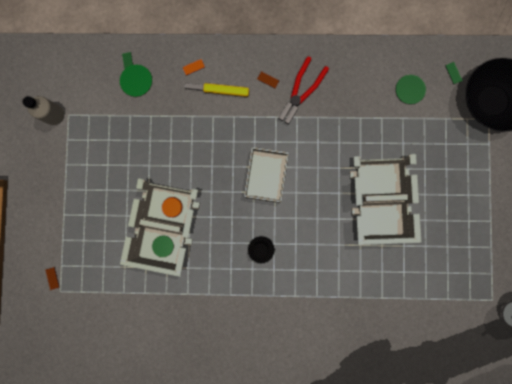

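View pics/side0.png

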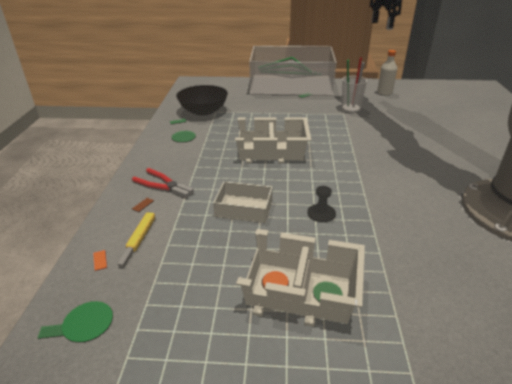

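View pics/wrist0.png

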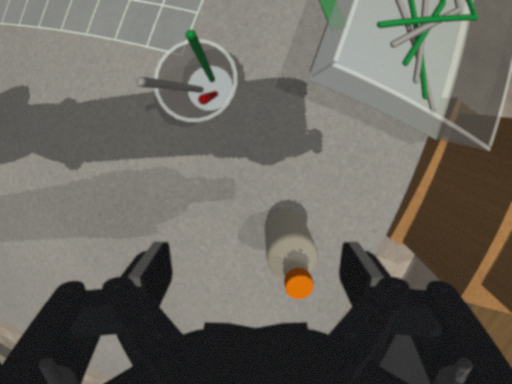

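```bash
python3 - <<'E'
from scipy.spatial.transform import Rotation as R
print(R.from_rotvec([-1.34859322,0.95952531,-0.95694131]).as_matrix().round(3))
E
```

```text
[[ 0.33  -0.001  0.944]
 [-0.944  0.002  0.33 ]
 [-0.002 -1.    -0.   ]]
```

```bash
python3 - <<'E'
import cv2
im=cv2.imread("pics/top0.png")
a=cv2.resize(im[150:250,340:430],None,fx=6,fy=6,interpolation=cv2.INTER_CUBIC)
b=cv2.resize(im[170:285,112:212],None,fx=5,fy=5,interpolation=cv2.INTER_CUBIC)
cv2.imwrite("pics/topA.png",a);cv2.imwrite("pics/topB.png",b)
im=cv2.imread("pics/side0.png")
cv2.imwrite("pics/sideB.png",cv2.resize(im[225:335,230:375],None,fx=5,fy=5,interpolation=cv2.INTER_CUBIC))
cv2.imwrite("pics/sideA.png",cv2.resize(im[105:170,225:320],None,fx=8,fy=8,interpolation=cv2.INTER_CUBIC))
E
```

```text
(no output)
```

View pics/topA.png

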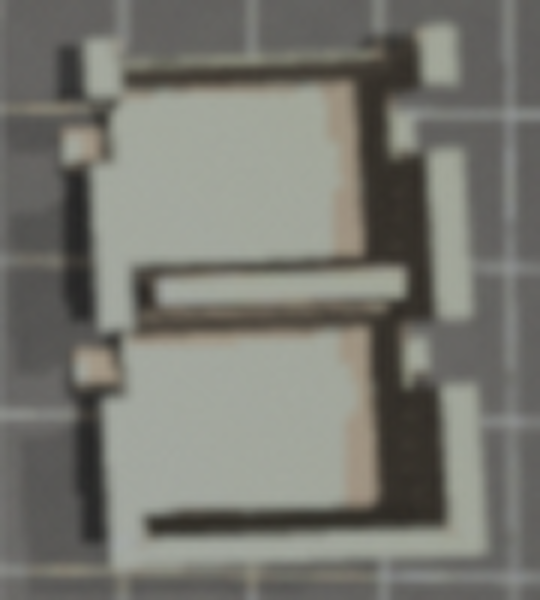

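View pics/topB.png

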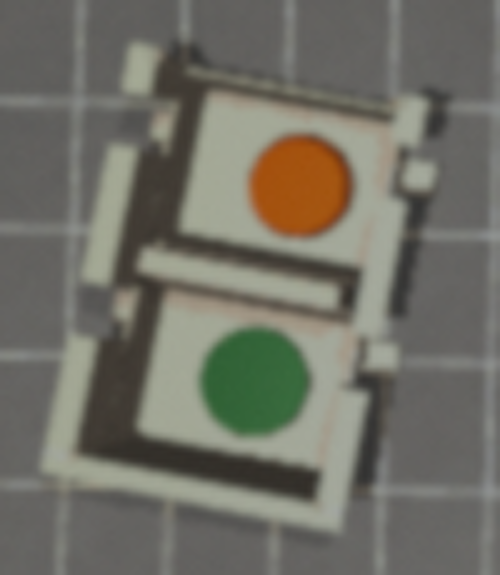

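View pics/sideB.png

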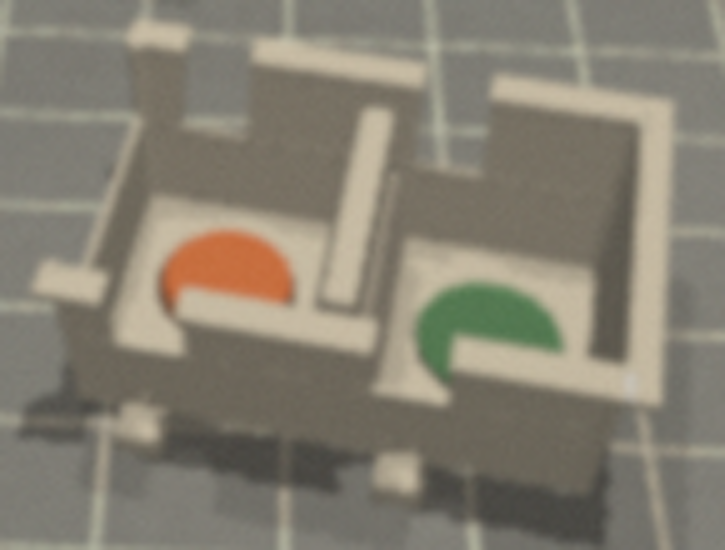

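View pics/sideA.png

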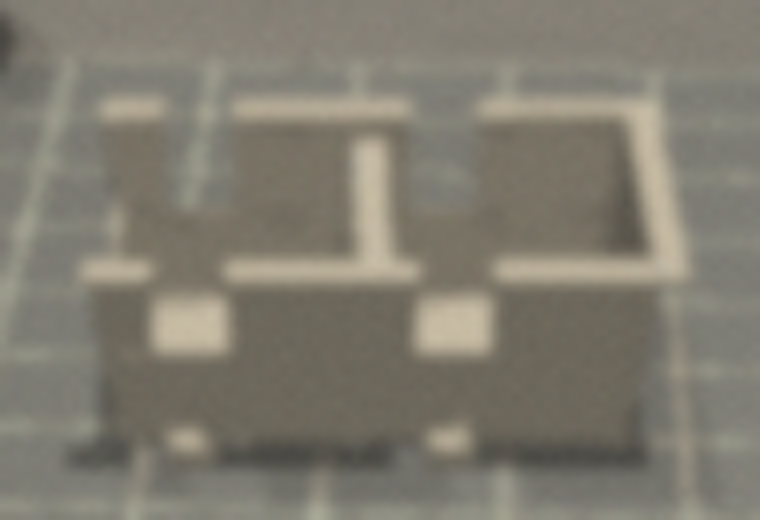

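```bash
cat > h.py <<'E'
import numpy as np, cv2
from scipy.spatial.transform import Rotation as R
from scipy.optimize import least_squares
def proj(f,P):
    Rm=R.from_rotvec(f["attitude"]).as_matrix()
    c=(np.asarray(P)-f["position"])@Rm
    return np.c_[f["fx"]*c[:,0]/c[:,2]+f["cx"], f["fy"]*c[:,1]/c[:,2]+f["cy"]]
def pose(P,x,y,t,z=0.):
    c,s=np.cos(t),np.sin(t); P=np.asarray(P)
    return np.c_[x+c*P[:,0]-s*P[:,1], y+s*P[:,0]+c*P[:,1], P[:,2]+z]
XS=[.097,.072,.048,-.014,-.038,-.097]
L=[(x,.068,.07) for x in XS]; Rr=[(x,-.068,.07) for x in XS]
def crop(p,org,s): return (np.array(p,float)+.5)/s-.5+np.array(org)
def fit(obs,x0,z=0.):
    # obs: list of (frame, modelpts, pix)
    def fun(v): return np.concatenate([(proj(f,pose(M,*v,z))-p).ravel() for f,M,p in obs])
    s=least_squares(fun,x0,loss="soft_l1",f_scale=.5)
    return s.x,fun(s.x)
E
cat > fit0.py <<'E'
from h import *
from bench import r
T=r.grab_frame("top"); S=r.grab_frame("side")
A=[(T,L,crop([(84,38),(88,97),(93,165),(100,330),(103,390),(112,570)],(340,150),6)),
   (T,Rr,crop([(458,25),(460,85),(465,148),(472,318),(478,382),(488,555)],(340,150),6)),
   (S,L,crop([(80,283),(155,283),(222,285),(420,285),(492,285),(690,283)],(225,105),8)),
   (S,Rr,crop([(100,97),(165,97),(233,97),(411,97),(478,97),(657,97)],(225,105),8))]
B=[(T,L,crop([(133,40),(122,92),(110,143),(82,280),(70,335),(40,470)],(112,170),5)),
   (T,Rr,crop([(432,97),(422,147),(407,203),(383,337),(368,392),(342,532)],(112,170),5)),
   (S,L,crop([(32,290),(100,303),(180,320),(375,353),(450,372),(660,405)],(230,225),5)),
   (S,Rr,crop([(135,20),(192,25),(255,37),(428,62),(495,72),(676,98)],(230,225),5))]
for n,o,x0 in (("A",A,(.45,-.25,0)),("B",B,(.45,.25,-.2))):
    for k,sub in (("all",o),("top",o[:2]),("side",o[2:])):
        x,e=fit(sub,x0); print(n,k,x.round(4),np.degrees(x[2]).round(2),"rms",np.sqrt((e**2).mean()).round(2))
    x,e=fit(o,x0)
    print(e.reshape(-1,2).round(1).tolist())
    for nm,f in (("top",T),("side",S)):
        im=cv2.imread(f"pics/{nm}0.png") 
        im=cv2.resize(im,None,fx=4,fy=4,interpolation=cv2.INTER_CUBIC)
        for M in (L,Rr):
            p=proj(f,pose(M,*x)); 
            for i in (0,2,4):
                cv2.line(im,*[tuple(((q+.5)*4).astype(int).tolist()) for q in (p[i],p[i+1])],(0,0,255),1)
        c=((proj(f,pose([(0,0,.07)],*x))[0])*4).astype(int)
        cv2.imwrite(f"pics/ov_{nm}{n}.png",im[max(0,c[1]-260):c[1]+260,max(0,c[0]-300):c[0]+300])
E
python3 fit0.py
```

```text
A all [ 0.5558 -0.2468  0.0498] 2.86 rms 0.7
A top [ 0.5549 -0.247   0.0503] 2.88 rms 0.63
A side [ 0.5573 -0.2449  0.051 ] 2.92 rms 0.51
[[0.2, -1.4], [0.0, -0.0], [-0.3, -0.6], [-0.1, -0.0], [-0.0, 0.9], [-0.2, -2.0], [-0.3, -1.6], [-0.0, -0.3], [-0.2, 0.0], [0.3, -0.2], [-0.1, 0.1], [-0.2, -1.6], [-0.2, -0.5], [0.2, -0.5], [1.3, -0.8], [0.8, -0.8], [1.3, -0.8], [-0.3, -0.6], [0.3, 0.2], [1.0, 0.2], [1.0, 0.2], [0.7, 0.1], [0.8, 0.1], [-0.6, 0.1]]
B all [ 0.4864  0.2551 -0.1749] -10.02 rms 0.71
B top [ 0.4854  0.2548 -0.1763] -10.1 rms 0.42
B side [ 0.4877  0.2555 -0.171 ] -9.8 rms 0.73
[[-0.1, -1.0], [-0.2, -0.4], [-0.0, -0.1], [-0.2, -0.1], [-0.1, -0.4], [0.3, -1.0], [-0.5, -1.0], [-0.7, 0.0], [0.1, -0.5], [-0.7, 0.3], [0.2, 0.0], [-0.0, -1.5], [-0.5, -0.2], [1.2, 0.0], [0.2, -0.7], [0.9, -0.1], [1.7, -1.0], [-0.4, -0.4], [-0.4, -0.6], [1.4, 0.4], [1.7, -0.0], [1.2, 0.2], [1.3, 0.2], [-0.9, 0.1]]
```

```bash
cat >> fit0.py <<'E'
print("free ends")
for n,o,x0 in (("A",A,(.45,-.25,0)),("B",B,(.45,.25,-.2))):
  for k,sub in (("all",o),("top",o[:2]),("side",o[2:])):
    def res(v):
        out=[]
        for f,M,p in sub:
            M=np.array(M); M[0,0]=v[3]; M[5,0]=v[4]
            out.append((proj(f,pose(M,*v[:3]))-p).ravel())
        return np.concatenate(out)
    s=least_squares(res,list(x0)+[.097,-.097],loss="soft_l1",f_scale=.5)
    print(n,k,s.x.round(4),np.sqrt((res(s.x)**2).mean()).round(2))
E
python3 fit0.py | sed -n '/free/,$p'
```

```text
free ends
A all [ 0.5567 -0.2468  0.0494  0.0939 -0.1008] 0.52
A top [ 0.5557 -0.2469  0.0499  0.0938 -0.1009] 0.27
A side [ 0.5582 -0.2449  0.0499  0.0945 -0.1005] 0.34
B all [ 0.4874  0.255  -0.1742  0.0947 -0.0997] 0.53
B top [ 0.4861  0.2547 -0.1759  0.0952 -0.0995] 0.26
B side [ 0.4884  0.2553 -0.1724  0.094  -0.0999] 0.41
```

View pics/ov_topB.png

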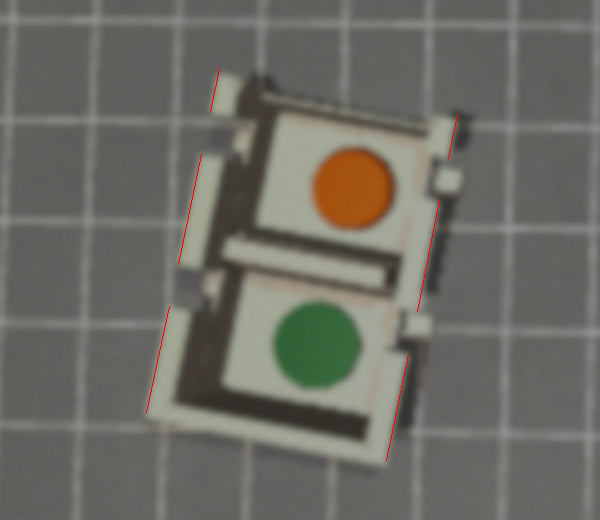

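View pics/ov_sideB.png

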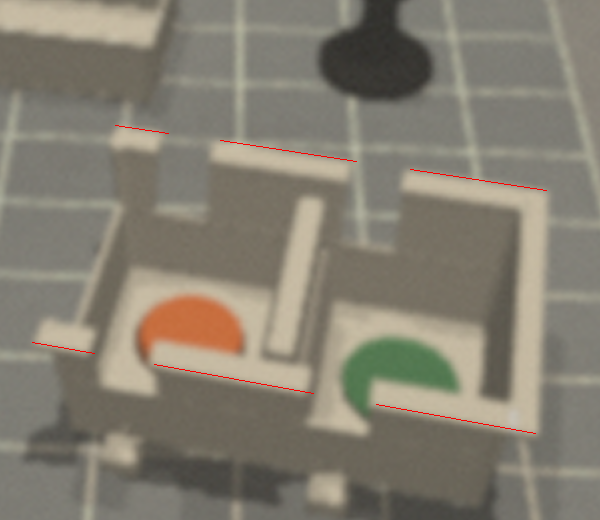

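```bash
cat > c.py <<'E'
from h import *
from bench import r
T=r.grab_frame("top"); 
for nm,v,c in (("A",(.5560,-.2468,.0497),crop([(281,286)],(340,150),6)),("B",(.4864,.2548,-.1755),crop([(240,277)],(112,170),5))):
    print(nm,c, proj(T,pose([(0,0,.066),(.01,0,.066)],*v)))
print(r.get_obs()["clock"])
E
python3 c.py
```

```text
A [[386.41666667 197.25      ]] [[386.53922288 197.14508246]
 [386.29709185 192.6216093 ]]
B [[159.6 225. ]] [[159.43892437 225.15412608]
 [160.35973425 220.72900156]]
0.4
```

Request:
step_arm(xyz=[[-0.1,0,0.2],[-0.2,0,0.4],[-0.3,0,0.6],[-0.4,0,0.75],[-0.5,0,0.9],[-0.5,0,0.9],[-0.5,0,0.9],[-0.5,0,0.9]], rotation=[[0,-0.11,0],[0,-0.22,0],[0,-0.33,0],[0,-0.44,0],[0,-0.55,0],[0,-0.66,0],[0,-0.77,0],[0,-0.817,0]], grip=0)

```text
clock: 1.4
tcp_pos: [0.428, -0.4066, 0.4047]
orientation: [-1.57, -0.041, 0.041]
contact_force: [-0.3, 0.1, 0.5]
grip_width: 0.0854
```

```bash
cat > go.py <<'E'
import sys
from h import *
from bench import r
# usage: go.py x y z yaw_deg(tool x yaw)
x,y,z,w=map(float,sys.argv[1:5])
o=r.get_obs(); M=R.from_rotvec(o["orientation"])
c,s=np.cos(np.radians(w)),np.sin(np.radians(w))
X=np.array([c,s,0]);Y=np.array([0,0,-1.]);Z=np.cross(X,Y)
G=R.from_matrix(np.c_[X,Y,Z])
m=M.as_matrix(); print("t",o["clock"],"tcp",o["tcp_pos"].round(4),"yaw",np.degrees(np.arctan2(m[1,0],m[0,0])).round(2),"ydir",m[:,1].round(4),"q",o["joints"].round(2),"F",o["contact_force"].round(2),"w",round(o["grip_width"],4))
print("shift",(M.inv().apply(np.array([x,y,z])-o["tcp_pos"])/.3).round(4),"rot",((M.inv()*G).as_rotvec()/(np.pi/2)).round(4))
E
python3 go.py 0.5565 -0.2468 0.34 2.8
```

```text
t 1.4 tcp [ 0.428  -0.4066  0.4047] yaw 2.98 ydir [-0.e+00  1.e-04 -1.e+00] q [ 0.92  0.36 -0.33  1.75  0.13  1.06  0.59] F [-0.25  0.09  0.53] w 0.0854
shift [0.4556 0.2156 0.5096] rot [-0.0001  0.002  -0.    ]
```

Request:
step_arm(xyz=[[0.11,0.05,0.13],[0.23,0.11,0.25],[0.34,0.16,0.38],[0.456,0.216,0.51],[0.456,0.216,0.51],[0.456,0.216,0.51]], rotation=[[0,0,0],[0,0,0],[0,0,0],[0,0.002,0],[0,0.002,0],[0,0.002,0]])

```text
clock: 2.15
tcp_pos: [0.5564, -0.2471, 0.3398]
orientation: [-1.571, -0.038, 0.039]
contact_force: [0.4, -0.7, -1.1]
grip_width: 0.0851
```

```bash
cat > wr.py <<'E'
import sys
from h import *
from bench import r
x,y,w=.5565,-.2468,.0495
o=r.get_obs(); M=R.from_rotvec(o["orientation"])
f=r.grab_frame("wrist"); im=cv2.resize(f["pixels"][:,:,::-1],(768,576),interpolation=cv2.INTER_CUBIC)
mt=f["mount"]
def wp(P):
    t=(np.asarray(P)-o["tcp_pos"])@M.as_matrix()
    c=(t-mt[:3,3])@mt[:3,:3]
    th=np.arctan2(np.hypot(c[:,0],c[:,1]),c[:,2]); ph=np.arctan2(c[:,1],c[:,0])
    return np.c_[f["cx"]+f["fx"]*th*np.cos(ph),f["cy"]+f["fy"]*th*np.sin(ph)]
H=[(.006,.046,.066),(.006,-.046,.066),(-.006,-.046,.066),(-.006,.046,.066)]
for Q in [H]+[[L[i],L[i+1]] for i in (0,2,4)]+[[Rr[i],Rr[i+1]] for i in (0,2,4)]:
    p=(wp(pose(Q,x,y,w))+.5)*1.5
    cv2.polylines(im,[p.astype(np.int32)],True,(0,0,255),1)
cv2.imwrite("pics/"+sys.argv[1],im)
E
python3 wr.py wr1.png; python3 go.py 0.5565 -0.2468 0.207 2.8
```

```text
t 2.2 tcp [ 0.5561 -0.248   0.3401] yaw 2.71 ydir [-3.e-04 -9.e-04 -1.e+00] q [ 0.6   0.46 -0.38  1.76  0.2   0.96  0.19] F [0.38 0.02 0.4 ] w 0.0854
shift [0.0018 0.4435 0.0043] rot [ 0.0006 -0.001  -0.0002]
```

View pics/wr1.png

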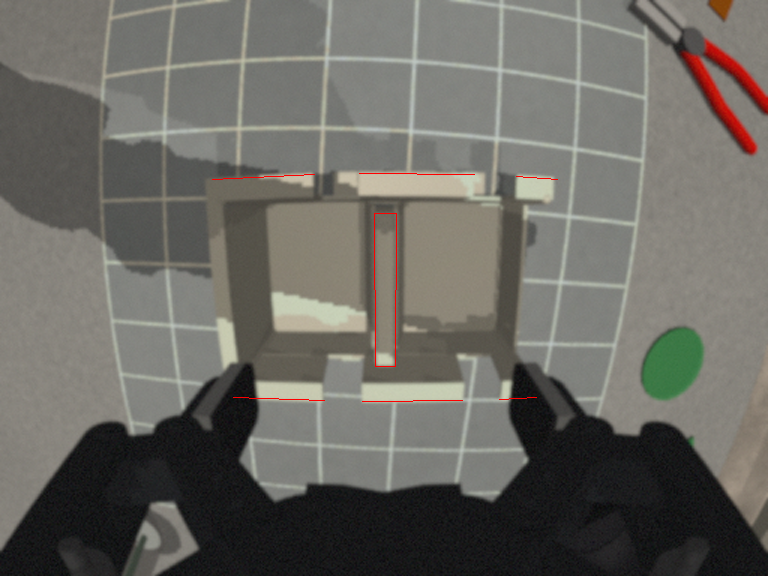

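Request:
step_arm(xyz=[[0.001,0.08,0.002],[0.002,0.18,0.005],[0.002,0.28,0.008],[0.002,0.36,0.01],[0.002,0.42,0.01],[0.002,0.443,0.01],[0.002,0.443,0.01]], rotation=[[0,0,0],[0,-0.001,0],[0,-0.001,0],[0,-0.001,0],[0,-0.001,0],[0,-0.001,0],[0,-0.001,0]])

```text
clock: 3.08
tcp_pos: [0.5565, -0.2455, 0.2073]
orientation: [-1.572, -0.038, 0.038]
contact_force: [-0.4, -0.2, -0.6]
grip_width: 0.0853
```

Request:
step_arm(xyz=[[0,0,0],[0,0,0],[0,0,0],[0,0,0],[0,0,0],[0,0,0]], rotation=[[0,0,0],[0,0,0],[0,0,0],[0,0,0],[0,0,0],[0,0,0]], grip=1, force=60)

```text
clock: 3.82
tcp_pos: [0.5567, -0.2455, 0.2078]
orientation: [-1.572, -0.038, 0.038]
contact_force: [-1.1, 0.9, 5.5]
grip_width: 0.0114
```

```bash
python3 wr.py wr2.png;python3 go.py 0.5565 -0.2458 0.34 2.8
```

```text
t 3.875 tcp [ 0.5566 -0.2455  0.2078] yaw 2.77 ydir [ 2.0e-04 -1.4e-03 -1.0e+00] q [ 0.56  0.63 -0.33  1.84  0.29  0.72  0.11] F [-0.42  0.68  5.58] w 0.0112
shift [-4.000e-04 -4.407e-01 -1.500e-03] rot [ 0.0009 -0.0004  0.0001]
```

View pics/wr2.png

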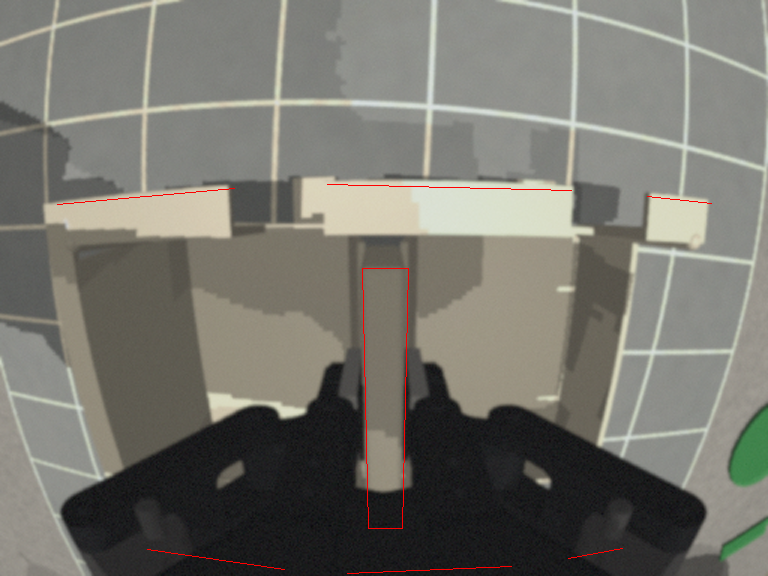

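Request:
step_arm(xyz=[[0,-0.02,0],[0,-0.06,0],[0,-0.14,0],[0,-0.24,0],[0,-0.36,0],[0,-0.46,0],[0,-0.53,0],[0,-0.55,0],[0,-0.55,0]], rotation=[[0,0,0],[0,0,0],[0,0,0],[0,0,0],[0,0,0],[0,0,0],[0,0,0],[0,0,0],[0,0,0]])

```text
clock: 5.0
tcp_pos: [0.5564, -0.2452, 0.3727]
orientation: [-1.572, -0.038, 0.038]
contact_force: [0.0, 0.1, -2.2]
grip_width: 0.0109
```

```bash
python3 go.py 0.487 0.2549 0.373 90; python3 - <<'E'
from bench import r
import cv2
f=r.grab_frame("side"); cv2.imwrite("pics/side3.png",f["pixels"][:,:,::-1])
E
```

```text
t 5.0 tcp [ 0.5564 -0.2452  0.3727] yaw 2.77 ydir [ 1.0e-04 -1.4e-03 -1.0e+00] q [ 0.61  0.43 -0.39  1.73  0.19  1.02  0.2 ] F [ 0.03  0.11 -2.23] w 0.0109
shift [-0.1506 -0.0034  1.6763] rot [ 7.000e-04 -9.693e-01 -7.000e-04]
```

View pics/side3.png

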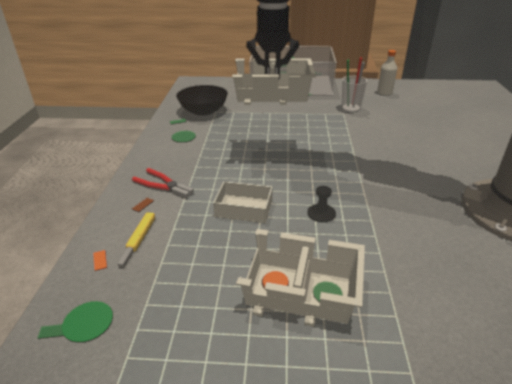

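Request:
step_arm(xyz=[[0,0,0.02],[0,0,0.08],[0,0,0.17],[0,0,0.28],[0,0,0.39],[0,0,0.5],[0,0,0.61],[0,0,0.72],[0,0,0.81],[0,0,0.87],[0,0,0.9],[0,0,0.9]], rotation=[[0,-0.02,0],[0,-0.08,0],[0,-0.17,0],[0,-0.28,0],[0,-0.38,0],[0,-0.48,0],[0,-0.58,0],[0,-0.68,0],[0,-0.78,0],[0,-0.86,0],[0,-0.9,0],[0,-0.9,0]])

```text
clock: 6.55
tcp_pos: [0.5428, 0.0255, 0.3712]
orientation: [-1.256, -1.129, 1.132]
contact_force: [0.0, 0.6, -2.7]
grip_width: 0.0109
```

```bash
python3 go.py 0.487 0.2549 0.373 170
```

```text
t 6.55 tcp [0.5428 0.0255 0.3712] yaw 83.9 ydir [-2.2e-03 -3.0e-04 -1.0e+00] q [ 0.46  0.4  -0.78  1.87  0.33  1.01  1.01] F [ 0.05  0.65 -2.73] w 0.0109
shift [ 0.7406 -0.0059  0.2662] rot [-1.400e-03 -9.567e-01  8.000e-04]
```

Request:
step_arm(xyz=[[0.02,0,0.01],[0.07,0,0.03],[0.14,0,0.05],[0.22,0,0.08],[0.31,0,0.11],[0.4,0,0.14],[0.49,0,0.18],[0.57,0,0.21],[0.65,0,0.24],[0.71,0,0.26],[0.74,-0.006,0.266],[0.74,-0.006,0.266],[0.74,-0.006,0.266],[0.74,-0.006,0.266]], rotation=[[0,-0.02,0],[0,-0.08,0],[0,-0.17,0],[0,-0.28,0],[0,-0.38,0],[0,-0.48,0],[0,-0.58,0],[0,-0.68,0],[0,-0.78,0],[0,-0.88,0],[0,-0.94,0],[-0.0014,-0.957,0.001],[-0.0014,-0.957,0.001],[-0.0014,-0.957,0.001]])

```text
clock: 8.3
tcp_pos: [0.4872, 0.254, 0.3728]
orientation: [-0.188, -2.128, 2.13]
contact_force: [-0.2, 0.6, -2.1]
grip_width: 0.0114
```

```bash
cat > look.py <<'E'
import sys
from h import *
from bench import r
tag=sys.argv[1]
for n in ("side","top"):
    f=r.grab_frame(n); im=f["pixels"][:,:,::-1]
    cv2.imwrite(f"pics/{n}_{tag}.png",im)
E
cat > crp.py <<'E'
import sys,cv2
n,x0,y0,x1,y1,s,o=sys.argv[1:]
x0,y0,x1,y1,s=map(int,(x0,y0,x1,y1,s))
cv2.imwrite("pics/"+o,cv2.resize(cv2.imread("pics/"+n)[y0:y1,x0:x1],None,fx=s,fy=s,interpolation=cv2.INTER_CUBIC))
E
python3 go.py 0.487 0.2549 0.29 170; python3 look.py h1; python3 crp.py side_h1.png 180 100 380 350 3 - >/dev/null 2>&1
```

```text
t 8.3 tcp [0.4872 0.254  0.3728] yaw 169.9 ydir [ 3.e-04 -1.e-03 -1.e+00] q [ 0.26  0.55 -1.14  1.84  0.56  1.12  1.88] F [-0.24  0.56 -2.13] w 0.0114
shift [ 0.0014  0.2761 -0.0032] rot [-0.0006 -0.0011 -0.0003]
```

View pics/side_h1.png

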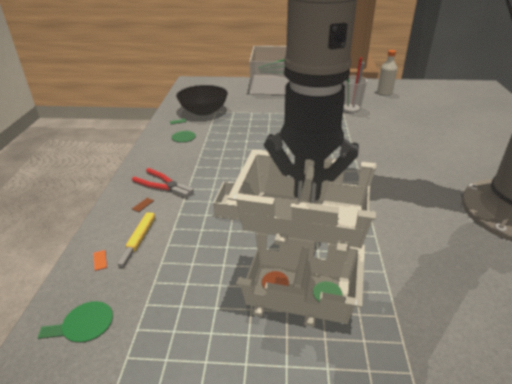

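View pics/top_h1.png

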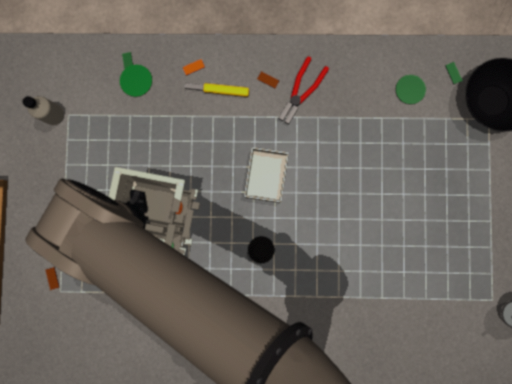

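```bash
python3 crp.py side_h1.png 210 145 380 325 4 sh1c.png
```

```text
(no output)
```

View pics/sh1c.png

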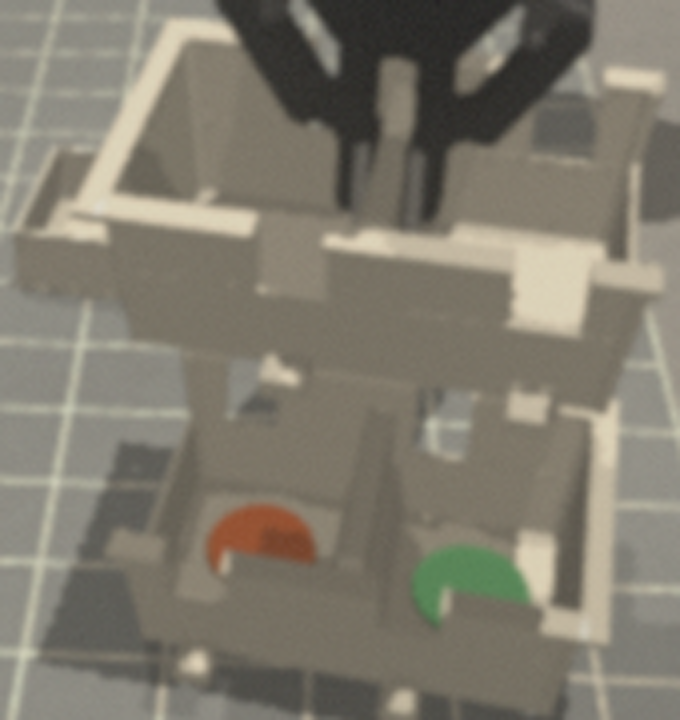

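```bash
cat > fh.py <<'E'
from h import *
from bench import r
S=r.grab_frame("side"); o=r.get_obs()
M=[(-.100,-.068,.07),(-.038,-.068,.07),(-.014,-.068,.07),(.094,-.068,.07),(-.1,.068,.07),(.072,.068,.07),(.094,.068,.07)]
p=crop([(78,207),(257,235),(325,247),(660,292),(172,20),(605,70),(665,72)],(210,145),4)
print(o["tcp_pos"])
for z in (.160,.165,.170):
    x,e=fit([(S,M,p)],(.487,.254,2.96),z); print(z,x.round(4),np.degrees(x[2]).round(2),e.reshape(-1,2).round(1).tolist())
E
python3 fh.py
```

```text
[0.4871359  0.25432166 0.37299157]
0.16 [0.4868 0.2478 2.9662] 169.95 [[-0.2, 0.8], [-0.6, -0.0], [0.1, -0.6], [0.3, -0.2], [0.8, 0.1], [0.1, -0.3], [-0.3, 0.8]]
0.165 [0.4875 0.2546 2.9704] 170.19 [[-1.4, 1.0], [-1.0, 0.1], [0.0, -0.5], [1.5, -0.2], [-0.2, -0.5], [0.6, -1.0], [0.4, 0.2]]
0.17 [0.4878 0.2614 2.9702] 170.18 [[-2.5, 0.9], [-1.4, 0.1], [-0.1, -0.4], [2.9, 0.1], [-0.8, -1.1], [1.5, -1.5], [1.5, -0.4]]
```

Request:
step_arm(xyz=[[0,0.03,-0.001],[0,0.08,-0.002],[0.001,0.14,-0.003],[0.001,0.2,-0.004],[0.001,0.24,-0.004],[0.001,0.26,-0.004],[0.001,0.26,-0.004]], rotation=[[0,0,0],[0,-0.001,0],[0,-0.001,0],[-0.0006,-0.001,0],[-0.0006,-0.001,0],[-0.0006,-0.001,0],[-0.0006,-0.001,0]])

```text
clock: 9.32
tcp_pos: [0.487, 0.2556, 0.2947]
orientation: [-0.185, -2.131, 2.131]
contact_force: [-0.6, 0.9, -2.9]
grip_width: 0.0108
```

```bash
python3 go.py 0.4875 0.2553 0.278 170; python3 look.py h2; python3 crp.py side_h2.png 215 165 380 335 4 sh2c.png;python3 crp.py top_h2.png 90 150 230 290 5 th2c.png; python3 wr.py wr4.png
```

```text
t 9.325 tcp [0.487  0.2556 0.2947] yaw 170.06 ydir [ 2.e-04  3.e-04 -1.e+00] q [ 0.19  0.64 -1.05  1.9   0.67  1.    1.8 ] F [-0.6   0.94 -2.89] w 0.0108
shift [-0.0016  0.0558  0.0007] rot [ 0.0002  0.0007 -0.0001]
```

View pics/sh2c.png

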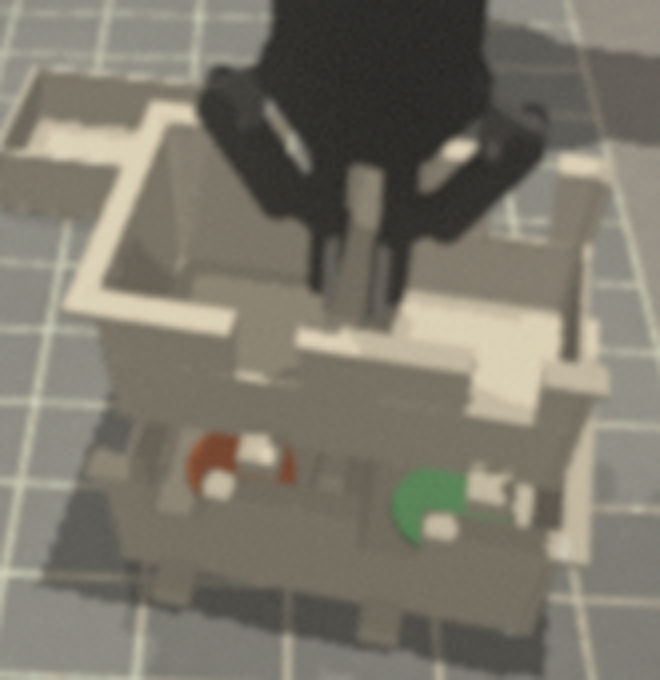

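View pics/wr4.png

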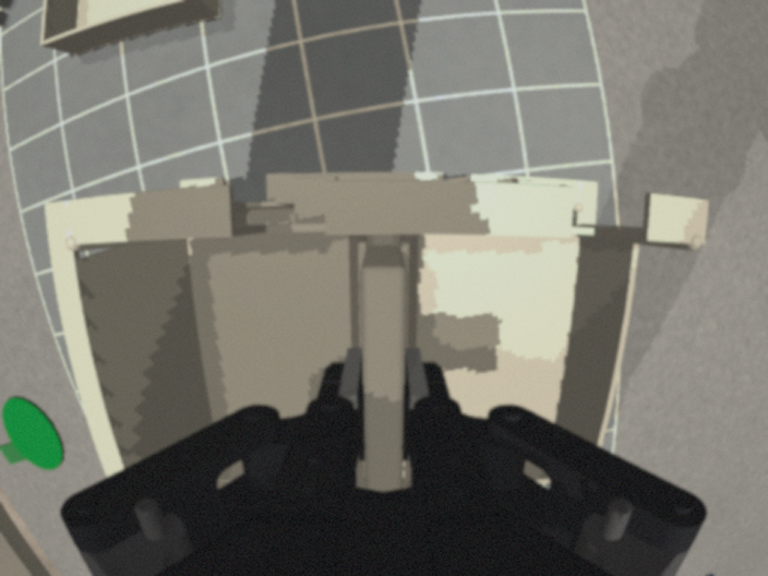

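View pics/th2c.png

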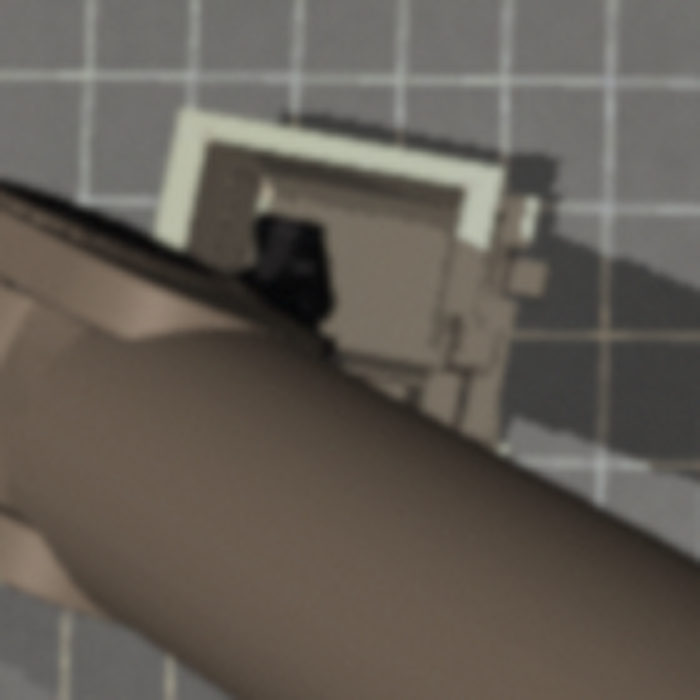

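Request:
step_arm(xyz=[[-0.001,0.01,0.001],[-0.0016,0.02,0.001],[-0.0016,0.03,0.001],[-0.0016,0.038,0.001],[-0.0016,0.043,0.001],[-0.0016,0.047,0.001],[-0.0016,0.047,0.001]], rotation=[[0,0,0],[0,0,0],[0,0,0],[0,0,0],[0,0,0],[0,0,0],[0,0,0]])

```text
clock: 10.35
tcp_pos: [0.4877, 0.2554, 0.2814]
orientation: [-0.187, -2.132, 2.13]
contact_force: [-0.1, 0.1, -1.8]
grip_width: 0.0112
```

```bash
python3 go.py 0.4875 0.2553 0.278 170
```

```text
t 10.35 tcp [0.4877 0.2554 0.2814] yaw 170.05 ydir [ 1.4e-03  8.0e-04 -1.0e+00] q [ 0.18  0.66 -1.04  1.91  0.69  0.98  1.78] F [-0.11  0.14 -1.83] w 0.0112
shift [0.0005 0.0114 0.0003] rot [ 0.0007  0.0006 -0.0008]
```

Creep down to contact.

Request:
step_arm(xyz=[[0,0.004,0],[0,0.007,0],[0,0.01,0],[0,0.012,0],[0,0.012,0]], rotation=[[0,0,0],[0,0,0],[0.0007,0,-0.0008],[0.0007,0,-0.0008],[0.0007,0,-0.0008]])

```text
clock: 10.98
tcp_pos: [0.4877, 0.2554, 0.2778]
orientation: [-0.185, -2.131, 2.131]
contact_force: [-0.1, -1.4, -1.7]
grip_width: 0.0109
```

```bash
python3 go.py 0.4875 0.2553 0.277 170
```

```text
t 10.975 tcp [0.4877 0.2554 0.2778] yaw 170.05 ydir [ 0. -0. -1.] q [ 0.17  0.66 -1.03  1.91  0.69  0.97  1.78] F [-0.12 -1.41 -1.73] w 0.0109
shift [0.0006 0.0028 0.0004] rot [-0.      0.0006 -0.    ]
```

Request:
step_arm(xyz=[[0,0.002,0],[0,0.004,0],[0,0.006,0],[0,0.006,0]], rotation=[[0,0,0],[0,0,0],[0,0,0],[0,0,0]])

```text
clock: 11.48
tcp_pos: [0.4878, 0.2558, 0.2776]
orientation: [-0.187, -2.131, 2.132]
contact_force: [-3.2, -4.2, 13.0]
grip_width: 0.011
```

```bash
python3 go.py 0.4875 0.2553 0.277 170; python3 look.py h3; python3 crp.py side_h3.png 215 165 380 335 4 sh3c.png
```

```text
t 11.475 tcp [0.4878 0.2558 0.2776] yaw 170.04 ydir [ 1.5e-03 -7.0e-04 -1.0e+00] q [ 0.17  0.66 -1.03  1.91  0.7   0.97  1.78] F [-3.23 -4.17 13.01] w 0.011
shift [0.0009 0.0021 0.0018] rot [-0.0003  0.0005 -0.001 ]
```

View pics/sh3c.png

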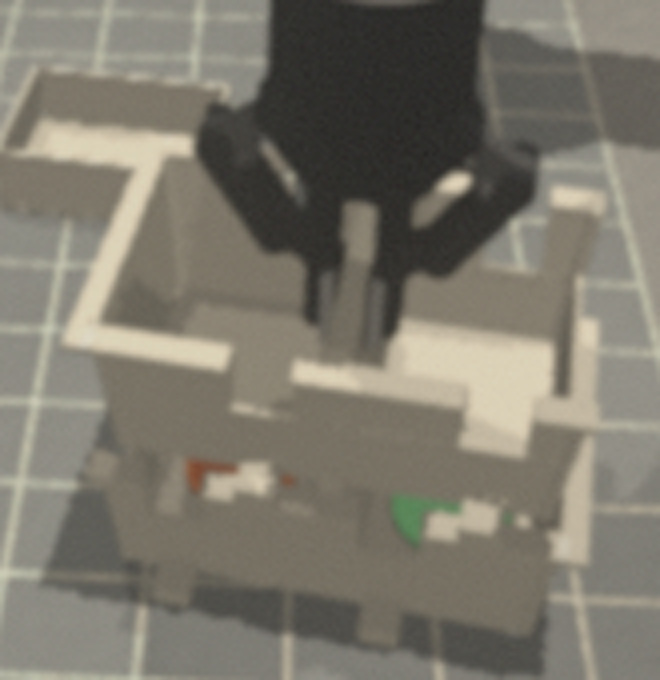

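Request:
step_arm(xyz=[[0,-0.001,0],[0,-0.001,0]], rotation=[[0,0,0],[0,0,0]], force=20)

```text
clock: 11.82
tcp_pos: [0.4878, 0.2558, 0.2778]
orientation: [-0.187, -2.131, 2.132]
contact_force: [1.0, 0.6, -1.1]
grip_width: 0.0109
```

Request:
step_arm(xyz=[[0,0,0],[0,0,0],[0,0,0],[0,0,0]], rotation=[[0,0,0],[0,0,0],[0,0,0],[0,0,0]], grip=0.5)

```text
clock: 12.32
tcp_pos: [0.4879, 0.2558, 0.2779]
orientation: [-0.187, -2.131, 2.132]
contact_force: [0.2, -0.5, 0.6]
grip_width: 0.0426
```

```bash
python3 go.py 0.4875 0.2553 0.4 170; python3 look.py h4; python3 crp.py side_h4.png 215 165 380 335 4 sh4c.png
```

```text
t 12.325 tcp [0.4879 0.2558 0.2779] yaw 170.05 ydir [ 1.6e-03 -4.0e-04 -1.0e+00] q [ 0.17  0.66 -1.03  1.91  0.7   0.97  1.78] F [ 0.24 -0.45  0.58] w 0.0426
shift [ 2.000e-04 -4.071e-01  1.900e-03] rot [-0.0001  0.0005 -0.001 ]
```

View pics/sh4c.png

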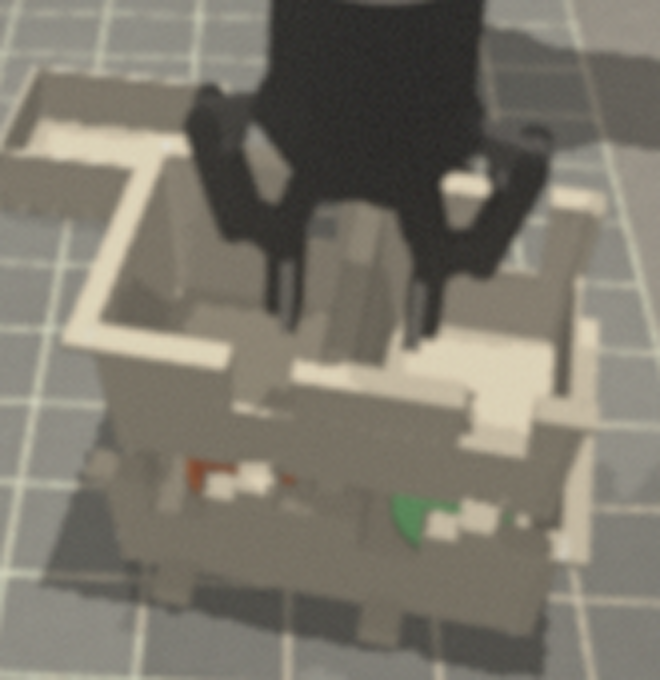

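Request:
step_arm(xyz=[[0,-0.02,0],[0,-0.06,0],[0,-0.14,0],[0,-0.24,0],[0,-0.36,0],[0,-0.46,0],[0,-0.5,0],[0,-0.5,0.15],[0,-0.5,0.3],[0,-0.5,0.45],[0,-0.5,0.6],[0,-0.5,0.75],[0,-0.5,0.9],[0,-0.5,0.9],[0,-0.5,0.9]], rotation=[[0,0,0],[0,0,0],[0,0,0],[0,0,0],[0,0,0],[0,0,0],[0,0,0],[0,0,0],[0,0,0],[0,0,0],[0,0,0],[0,0,0],[0,0,0],[0,0,0],[0,0,0]])

```text
clock: 14.3
tcp_pos: [0.4408, -0.0096, 0.428]
orientation: [-0.188, -2.131, 2.132]
contact_force: [0.4, -0.0, -0.2]
grip_width: 0.0429
```

```bash
python3 go.py 0.4875 0.2553 0.4 170; python3 look.py h5; python3 crp.py side_h5.png 215 165 380 335 4 sh5c.png;python3 crp.py top_h5.png 90 150 230 290 5 th5c.png
```

```text
t 14.3 tcp [ 0.4408 -0.0096  0.428 ] yaw 170.04 ydir [ 1.7e-03 -3.0e-04 -1.0e+00] q [ 1.07  0.29 -1.34  2.    0.32  1.1   2.55] F [ 0.35 -0.04 -0.18] w 0.0429
shift [-3.000e-04  9.350e-02 -8.967e-01] rot [-0.      0.0005 -0.0011]
```

View pics/sh5c.png

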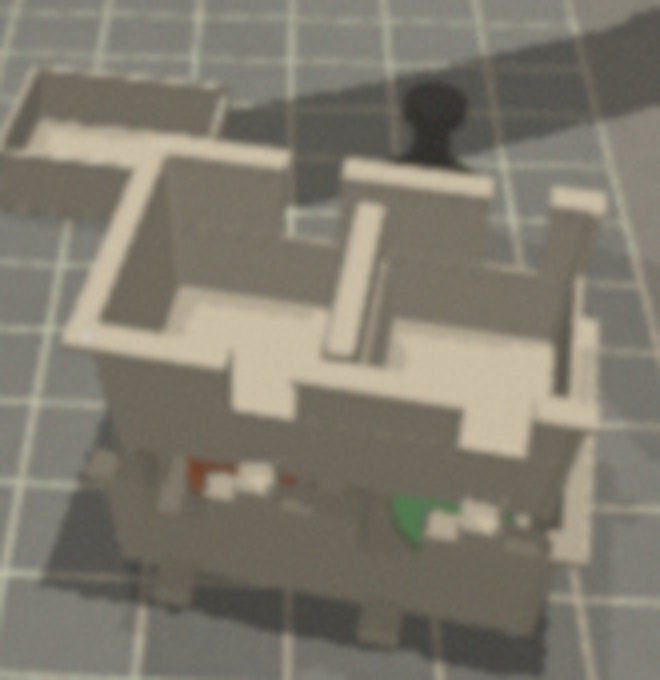

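View pics/th5c.png

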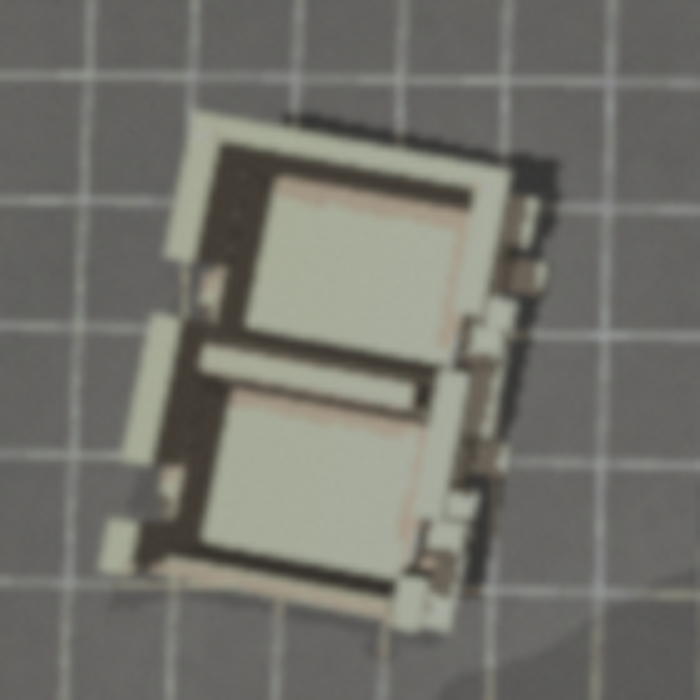

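```bash
cat > ff.py <<'E'
from h import *
from bench import r
T=r.grab_frame("top");S=r.grab_frame("side")
xs=[-.1,-.038,-.014,.048,.072,.094]
N=[(x,-.068,.07) for x in xs];P=[(x,.068,.07) for x in xs]
t=[(T,N,crop([(190,112),(165,258),(152,313),(122,460),(108,518),(97,570)],(90,150),5)),
   (T,P,crop([(510,168),(485,318),(468,370),(440,520),(428,577),(418,630)],(90,150),5))]
s=[(S,N,crop([(62,343),(228,370),(291,382),(460,407),(535,420),(597,428)],(215,165),4)),
   (S,P,crop([(152,148),(292,155),(345,160),(495,182),(550,188),(605,192)],(215,165),4))]
for z in (.062,.066,.07):
  for k,o in (("top",t),("side",s),("all",t+s)):
    x,e=fit(o,(.487,.255,2.96),z); print(z,k,x.round(4),np.degrees(x[2]).round(2),np.sqrt((e**2).mean()).round(2))
a=cv2.imread("pics/side0.png").astype(int);b=cv2.imread("pics/side_h5.png").astype(int)
cv2.imwrite("pics/cmp.png",np.hstack([cv2.resize(i.astype(np.uint8)[265:335,225:370],None,fx=2.7,fy=2.7,interpolation=cv2.INTER_CUBIC) for i in (a,b)]))
E
python3 ff.py
```

```text
0.062 top [0.4868 0.2587 2.975 ] 170.45 0.37
0.062 side [0.4883 0.2487 2.9735] 170.37 0.79
0.062 all [0.488  0.2563 2.9745] 170.43 1.84
0.066 top [0.4869 0.2577 2.9752] 170.46 0.33
0.066 side [0.4887 0.2529 2.9728] 170.33 0.79
0.066 all [0.4882 0.2559 2.9741] 170.4 1.01
0.07 top [0.4869 0.2567 2.9753] 170.47 0.33
0.07 side [0.4891 0.2571 2.9728] 170.33 0.93
0.07 all [0.4883 0.2568 2.9733] 170.36 0.84
```

View pics/cmp.png

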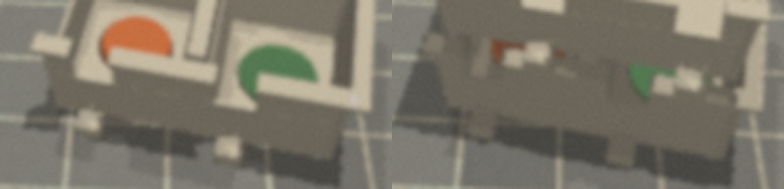

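```bash
cat > edge.py <<'E'
from h import *
from bench import r
from scipy.ndimage import map_coordinates
T=r.grab_frame("top");S=r.grab_frame("side")
def off(f,img,v,z,segs,ys,ysgn):
    g=cv2.cvtColor(img,cv2.COLOR_BGR2GRAY).astype(float)
    out=[]
    for a,b in segs:
        for x in np.linspace(a,b,9)[1:-1]:
            d=np.arange(-.007,.0071,.0004)
            P=pose([(x,ysgn*(.068+k),.07) for k in d],*v,z); p=proj(f,P)
            val=map_coordinates(g,[p[:,1],p[:,0]],order=1)
            val=cv2.GaussianBlur(val.reshape(1,-1),(0,0),2).ravel()
            gr=np.diff(val); i=np.argmin(gr)
            lo,hi=max(0,i-3),i+4; w=np.clip(-gr[lo:hi],0,None)
            out.append((d[:-1][lo:hi]+.0002)@w/w.sum())
    return np.array(out)*1e3
c=cv2.imread
base=[(-.094,-.044),(-.008,.042)]
vb=(.4875,.2553,np.radians(-10)); vt=(.4875,.2553,np.radians(170))
# outward displacement of the edge in mm at each sample
for nm,f in (("top",T),("side",S)):
    for sg in (1,-1):
        b=off(f,c(f"pics/{nm}0.png"),vb,0,base,None,sg); t=off(f,c(f"pics/{nm}_h5.png"),vt,.07,base,None,-sg)
        print(nm,"worldside",sg,"base",b.round(1),b.mean().round(2),"top",t.round(1),t.mean().round(2))
E
python3 edge.py
```

```text
top worldside 1 base [ 0.4  0.   0.8  0.   0.4  0.4  0.  -0.  -0.4  0.4  0.4 -0.4  0.4  0. ] 0.17 top [2.  1.6 2.  1.6 1.6 1.2 1.6 1.6 2.  1.2 1.6 1.6 1.2 1.2] 1.56
top worldside -1 base [-0.4  0.   0.8  0.4  0.8  0.4  0.4  1.6  0.8  1.2  0.4  1.2  0.4  0.8] 0.62 top [-1.2 -1.2 -1.2 -0.8 -0.8 -1.2 -0.8 -1.2 -0.8 -0.8 -0.8 -0.4 -0.8 -1.6] -0.97
side worldside 1 base [0.8 0.4 1.2 1.2 1.2 0.8 0.8 1.2 0.8 0.8 0.4 1.2 0.8 0.8] 0.88 top [1.6 2.4 2.8 2.4 2.4 2.8 2.  2.  1.6 2.  2.  2.  1.6 2. ] 2.11
side worldside -1 base [-0.  -1.2 -0.   1.2 -0.4 -0.8 -0.4 -0.8 -0.  -1.2 -2.  -1.2  1.6  2. ] -0.23 top [-0.8 -1.2 -1.2 -0.4 -1.6 -0.4 -1.2 -0.  -0.8  0.4 -0.8 -0.  -0.8 -2. ] -0.78
```

```bash
python3 - <<'E'
from bench import r
print(r.hand_in()); print(r.get_obs()["clock"])
E
```

```text
the job is handed in; nothing more can be done
None
the job is handed in; nothing more can be done
```

The empty tray is stacked on the tray with the glass, turned half round so its scoop end is over the other's high end. I gripped it by the handle and lowered it in small steps until the wrist force showed contact. That peaked at about 13 N, which I relieved before letting go. I then backed the arm well clear and handed in at about 15 s.

- **Height:** The tool height at contact and the camera fits both agree with the tray sitting 70 mm up, on the rims and not nested.
- **Alignment:** The top and side cameras both put the empty tray about 1.5 mm (up to 2 mm) off the other tray's centre, mostly sideways. It is turned 0.2 to 0.6° out of line. I left that uncorrected.
- **Glass tray:** It looked unmoved and upright, with the orange and green discs still in place. I never made out the third disc in any picture.
- **Disagreement:** The two cameras differ by about 2 mm in x. That is within the stated calibration error, so the alignment figures compare the two trays within each camera.

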